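# Point out the uncapped sample bottle and its missing cap

## Robot

A 6-joint arm with a two-finger parallel gripper is mounted at the origin on a cart in front of the work surface, level with it; the furniture and walls round the work are solid. World frame = base frame: x ahead of the robot, y to its left, z up, the work surface at z = 0. Lengths are in m, angles in rad, forces in N, time in s.
With the tool pointing down it reaches from about 0.3 to 0.775 m from the base axis. Payload 14.6 kg.
Tool frame: the origin (TCP) lies between the finger pads; the fingertips stand 25 mm ahead of it and the grasp point (between the pads) lies 6 mm ahead of it; x points along the fingers, y is the direction in which the jaws open and shut, and the axes are right-handed (so a half turn about x gives the same grasp; the last joint's range is limited). The gripper opens to 85 mm and grips with 20 to 120 N. Pads are 22 mm wide; open, the fingers measure 114 mm over their backs; the gripper's body (76 mm by 85 mm) begins 54 mm behind the grasp point. The pads swing forward as they close: fully open they stand 13 mm farther back than shut.
Start: joints at [1.244, 0.3, 1.521, -0, 1.321, -0.067], TCP at [0.141, 0.532, 0.256] pointing down, gripper open.
Joint ranges: [-3.03, 3.03], [-0.79, 2.21], [0.23, 2.52], [-1.04, 4.18], [0, 3.07], [-2.55, 2.55]. Speed limits (rad/s): [2.22, 2.22, 2.57, 3.14, 3.14, 3.14].

## Interface

Orientations are given as a rotation vector (axis times angle).
In Python, from rig import bot gives the robot as it stands. The module is installed in compiled form; this text tells all that it offers.
- The arm moves only by the shell command python3 -m handwheel 'ROWS' [FORCE]. ROWS is JSON, a list of rows, each a list of 7 numbers: the shift along the world's x, y, z in cm, then the turn, a rotation vector about the world's x, y, z in degrees, then the closure, from -1 (fully open) to 1 (shut). A call has 1 to 20 rows; each row is the pose to reach, as a shift and turn from the pose commanded when the call began; what a row does not reach only later rows make up. A row lasts 1/12 s, in which the tool goes at most 41.7 mm and 7.16 degrees, less where a joint would pass 70% of its speed; a pose out of reach is approached as far as the arm can. A call with a gripper value outside its range is refused whole. The fingers move at their own pace and stop on an object; FORCE is the grip in N (left out, the last holds). Time passes only in rows, so rows that repeat a pose let the fingers close. It gives the time, the measured TCP pose, the force and the opening at its end, in the units of the state.
- bot.observe(): the state, without advancing time (a new reading comes with each control period).
- bot.read_camera(name): name is "side" or "top"; returns (picture, depth): 400x640x3 uint8, red, green, blue; 400x640 float32, m along the optical axis (not along the pixel's ray), 0 where there is no reading.
- bot.camera_model(name): a dict with "camera_matrix" (3x3 intrinsics, pixels), "rvec" (rotation vector, rad) and "tvec" (3), from world to camera coordinates, as OpenCV has them. Camera axes: x right, y down, z forward; pixel columns grow to the right and rows downward; lengths in m; the calibration is good to about 2 mm. A picture is of the moment at which its call begins. camera_model takes no time and is no camera call.
- bot.close_job(): hands the job in, once; it reports no verdict.
Trained networks look in the newest picture that a camera, given by its name, has taken for a name from the list of things; names that differ only in an ending like _2 or _b are one class to them, and where a whole thing is asked for, a point or a joint stands for the part that bears it (a point fixed in the world has none). Each returns a list of dicts, best first, with "conf" (0 to 1); they miss things now and then, are a little off and sometimes report something else, mostly with a low value. They report only what shows in the picture. A call takes as long as a camera call. They do not tell look-alikes from the thing itself.
- bot.trace(target, camera): "mask" (400x640 bool, what is visible of it).
- bot.tip_of(target, camera): "centre" ([x, y, z] in m, in the coordinates of the camera as it stood for that picture, good to about 4 mm: a listed point, or the origin of a listed thing).
The state is a dict: "time_s": time; "joint_pos": joint angles; "qd": joint speeds; "joint_torque": joint torques, N m; "ee_pos": TCP position; "orientation": TCP orientation; "force": force on the tool from outside, world axes, zero at the start; "torque": the same for the moment, N m; "gripper_width": finger opening in m.
Only numpy, scipy, OpenCV 4.12 (cv2) and the standard library are available. Lean on these libraries where they do the work, as an engineer would, in place of code of your own. Each camera call takes 0.05 s, during which the arm holds its last target.

## Task

One of the three sample bottles in the green tray has been left without its cap: point it out to the colleague who closes up the batch. With the fingers pointing down, hold the fingertips two or three centimetres above the middle of its open mouth for about two seconds; then, rising well clear in between, point in the same way at the loose white screw cap on the blue mat for about two seconds and finish there, still pointing at it. Touch nothing at all, and do not bring the fingertips down close over any other bottle or over the stoppers.

Things in the scene. Friction and masses are not known exactly. Their poses are not given: they have to be found in the camera images.
- open_bottle_top (a point): the one bottle without a cap: a 100 ml clear glass sample bottle, 56 mm across and 112 mm tall, loose in the tray, its threaded neck bare and about 32 mm wide. The point is the centre of its mouth, 112 mm above its underside (about 116 mm above the worktop); z points up
- capped_a_top (a point): one of the two capped bottles: a 100 ml clear glass sample bottle, 56 mm across and 112 mm tall, loose in the tray, closed by a white screw cap 36 mm across. The point is the centre of the cap's top, 114 mm above the bottle's underside; z points up
- capped_b_top (a point): one of the two capped bottles: a 100 ml clear glass sample bottle, 56 mm across and 112 mm tall, loose in the tray, closed by a white screw cap 36 mm across. The point is the centre of the cap's top, 114 mm above the bottle's underside; z points up
- cap_top (a point): the loose white screw cap, 36 mm across and 16 mm high, lying with its flat top up on the blue mat. The point is the centre of its top, about 20 mm above the worktop; z points up
- red_stopper_top (a point): red rubber stopper, 22 mm across and 24 mm high, standing loose on the blue mat. The point is the centre of its top; z points up
- black_stopper_top (a point): black rubber stopper, 17 mm across and 24 mm high, standing loose on the blue mat. The point is the centre of its top; z points up
- tray: fixed shallow green tray, 100 x 270 x 16 mm, with the three bottles in a row along its length (its y axis), about 86 mm apart, in any order. Origin at the centre of its underside
- mat: fixed flat blue mat, 150 x 150 x 4 mm, with the cap and the two stoppers about 80 mm apart in a triangle, in any order. Origin at the centre of its underside
- retort_stand: tall fixed stand right of the tray, always in this place: grey base plate 150 x 94 mm, upright rod 10 mm across reaching 500 mm above the worktop, and at 395 mm a clamp bar to the right. The rod stands at x = 89, y = 37 mm in this frame (x axis to the robot's left, y axis toward the robot). To swing past it, pass between it and the robot's base
Not all that is in view belongs to the job. Leave any black or red look-alike of the part that bears cap_top alone.

How it is judged:
By the outcome, as a careful person would: the job done as asked, in the order asked, and still so for the second after the job is handed in, with the robot touching nothing.
It also fails if it takes over 45 s, if anything falls off the work surface, if the arm or the gripper's body presses on something with over 40 N, if the wrist force passes 120 N, or if a joint passes its speed limit or range.

## Working session

There is one attempt and no reset: what is moved stays moved. The work goes in short steps, Python scripts to look and compute and a shell command to move; the robot and the scene stay as the last step left them, time stands still between calls to the robot, and variables do not carry over. Pictures are saved under pics/ and viewed, and the job is handed in when it is done.

```bash
mkdir -p pics; cat > h.py <<'E'
import numpy as np, cv2
from rig import bot
def c2w(name,p):
    m=bot.camera_model(name); R=cv2.Rodrigues(np.array(m["rvec"],float))[0]
    return R.T@(np.array(p,float)-np.array(m["tvec"],float).ravel())
def w2p(name,P):
    m=bot.camera_model(name)
    return cv2.projectPoints(np.array([P],float),np.array(m["rvec"],float),np.array(m["tvec"],float),np.array(m["camera_matrix"],float),None)[0].ravel()
def pix2w(name,u,v,d):
    K=np.array(bot.camera_model(name)["camera_matrix"])
    return c2w(name,[(u-K[0,2])/K[0,0]*d,(v-K[1,2])/K[1,1]*d,d])
E
python3 - <<'E'
from h import *
np.set_printoptions(precision=3,suppress=True)
for c in("top","side"):
    im,d=bot.read_camera(c); cv2.imwrite(f"pics/{c}0.png",im[:,:,::-1]); np.save(f"/tmp/{c}_d.npy",d)
    print(c,"campos",c2w(c,[0,0,0]))
    for t in("open_bottle_top","capped_a_top","cap_top","red_stopper_top","black_stopper_top","tray","mat","retort_stand"):
        for r in bot.tip_of(t,c): 
            w=c2w(c,r["centre"]); print(c,t,round(r["conf"],2),w,w2p(c,w).round())
s=bot.observe(); print(s)
E
```

```text
top campos [0.151 0.07  1.645]
top open_bottle_top 0.73 [0.541 0.    0.114] [334. 183.]
top capped_a_top 0.54 [0.539 0.176 0.12 ] [282. 184.]
top cap_top 0.73 [ 0.535  0.09  -0.001] [308. 193.]
top cap_top 0.6 [0.367 0.329 0.015] [241. 239.]
top cap_top 0.48 [0.465 0.325 0.019] [243. 211.]
top cap_top 0.46 [0.369 0.467 0.016] [202. 239.]
top red_stopper_top 0.58 [0.457 0.406 0.028] [219. 213.]
top black_stopper_top 0.37 [0.528 0.373 0.029] [229. 193.]
top tray 0.88 [ 0.537  0.087 -0.001] [309. 192.]
side campos [0.133 0.99  0.516]
side open_bottle_top 0.74 [0.456 0.406 0.028] [269. 278.]
side open_bottle_top 0.51 [0.54  0.001 0.114] [301. 175.]
side capped_a_top 0.68 [0.536 0.176 0.12 ] [278. 194.]
side capped_a_top 0.22 [0.457 0.403 0.03 ] [269. 276.]
side cap_top 0.68 [0.465 0.327 0.017] [281. 262.]
side cap_top 0.52 [0.37  0.333 0.013] [317. 272.]
side cap_top 0.51 [0.363 0.471 0.016] [297. 311.]
side red_stopper_top 0.43 [0.456 0.4   0.026] [270. 277.]
side black_stopper_top 0.53 [0.529 0.372 0.029] [247. 263.]
side tray 0.98 [0.535 0.091 0.002] [293. 220.]
side mat 0.7 [0.498 0.371 0.003] [260. 275.]
{'time_s': 0.9, 'joint_pos': array([ 1.244,  0.3  ,  1.521, -0.   ,  1.321, -0.067]), 'qd': array([ 0.001, -0.001, -0.003,  0.   , -0.   ,  0.002]), 'joint_torque': array([ -0.001, -54.336, -36.197,  -0.   ,   0.001,  -0.   ]), 'ee_pos': array([0.141, 0.532, 0.256]), 'orientation': array([ 0.204,  1.561, -0.204]), 'force': array([ 0.061,  0.74 , -0.476]), 'torque': array([ 0.022, -0.065, -0.001]), 'gripper_width': 0.08549241536856682}
```

```bash
python3 - <<'E'
import cv2
a=cv2.imread("pics/top0.png"); b=cv2.imread("pics/side0.png")
cv2.imwrite("pics/topcrop.png",cv2.resize(a[140:260,180:380],None,fx=4,fy=4,interpolation=cv2.INTER_CUBIC))
cv2.imwrite("pics/sidecrop.png",cv2.resize(b[140:330,200:400],None,fx=3.1,fy=3.1,interpolation=cv2.INTER_CUBIC))
E
```

```text
(no output)
```

View pics/topcrop.png

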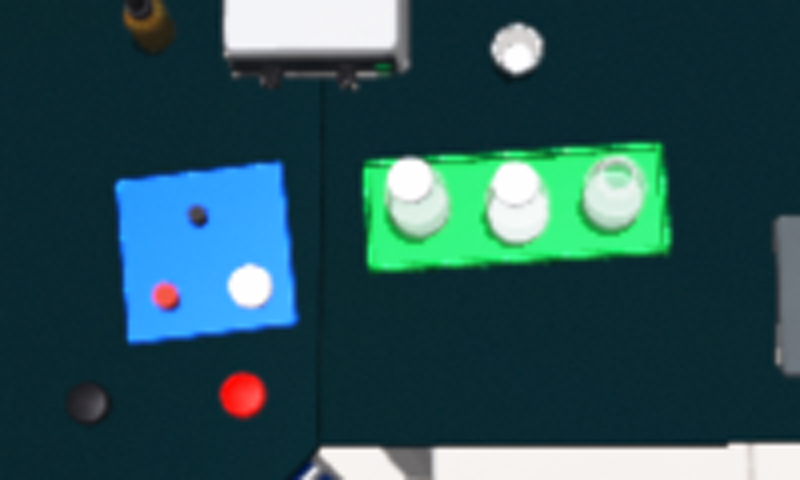

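View pics/sidecrop.png

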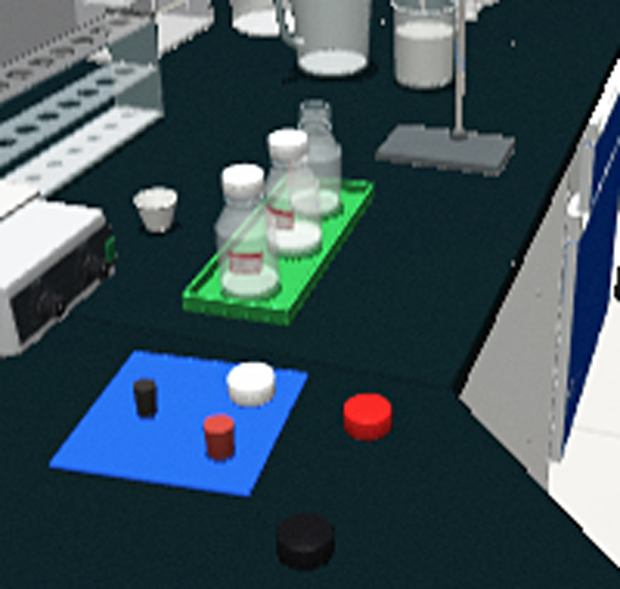

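View pics/side0.png

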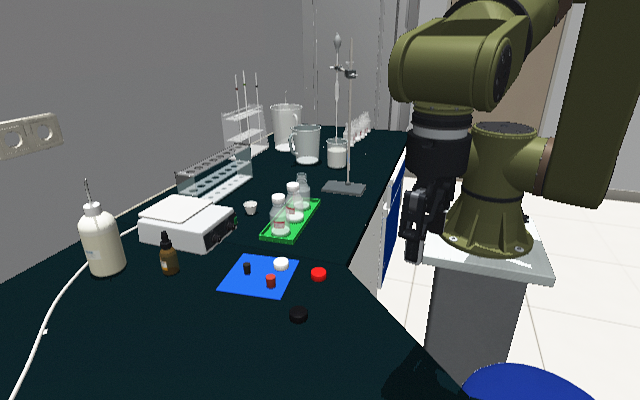

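View pics/top0.png

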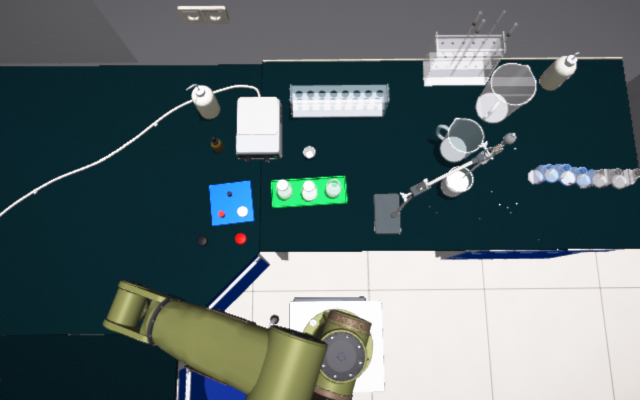

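Candidates for the open bottle:
- The three tray bottles, in the top view: (283,187) white cap, (309,187) white cap, (334,183) see-through bare neck. The side-view crop confirms (301,175) is bare, so I choose that one.
- The crucible at (309,152) and the glassware to the right are not part of the job.

Candidates for the cap: white on the mat at (242,211) top / (281,262) side is the one I choose. The red (240,239) and black (202,239) look-alikes lie off the mat.

Next I check the measurements and the stand.

```bash
python3 - <<'E'
from h import *
np.set_printoptions(precision=3,suppress=True)
for c,box in(("top",(230,200,256,224)),("side",(268,252,294,274))):
    im=cv2.imread(f"pics/{c}0.png");d=np.load(f"/tmp/{c}_d.npy")
    x0,y0,x1,y1=box; m=(im[y0:y1,x0:x1].min(2)>170)
    v,u=np.nonzero(m);u=u+x0;v=v+y0
    dd=np.median(d[v,u]); print(c,"cap blob",u.mean(),v.mean(),dd,pix2w(c,u.mean(),v.mean(),dd), len(u))
d=np.load("/tmp/top_d.npy")
for (u,v) in((376,196),(399,196),(376,232),(400,232),(334,183),(334,163),(283,184)): print(u,v,pix2w("top",u,v,d[v,u]))
d=np.load("/tmp/side_d.npy")
for v in (75,100,130,160,175):
    u=345+np.argmin(d[v,340:356])-5 if d[v,340:356].min()>0 else None
    if u: print("rod",u,v,pix2w("side",u,v,d[v,u]))
im=cv2.imread("pics/side0.png")
cv2.imwrite("pics/neck.png",cv2.resize(im[165:225,265:325],None,fx=9,fy=9,interpolation=cv2.INTER_CUBIC))
# expected mouth ring projected
for c in("top","side"): print(c,w2p(c,[.5405,0,.116]),w2p(c,[.5405,0,.004]))
E
```

```text
top cap blob 242.1304347826087 211.05434782608697 1.6558254 [0.466 0.326 0.019] 92
side cap blob 280.4513888888889 262.36805555555554 0.86911416 [0.463 0.332 0.019] 144
376 196 [ 0.517 -0.153  0.014]
399 196 [ 0.519 -0.238  0.003]
376 232 [ 0.386 -0.148  0.016]
400 232 [ 0.388 -0.236 -0.001]
334 183 [ 0.568 -0.003  0.009]
334 163 [ 0.647 -0.005 -0.002]
283 184 [0.539 0.174 0.116]
rod 351 100 [ 0.441 -0.209  0.313]
rod 349 130 [ 0.444 -0.206  0.213]
rod 348 160 [ 0.443 -0.201  0.108]
rod 348 175 [ 0.444 -0.208  0.049]
top [334.504 183.005] [333.236 190.66 ]
side [300.948 173.882] [301.855 206.38 ]
```

View pics/neck.png

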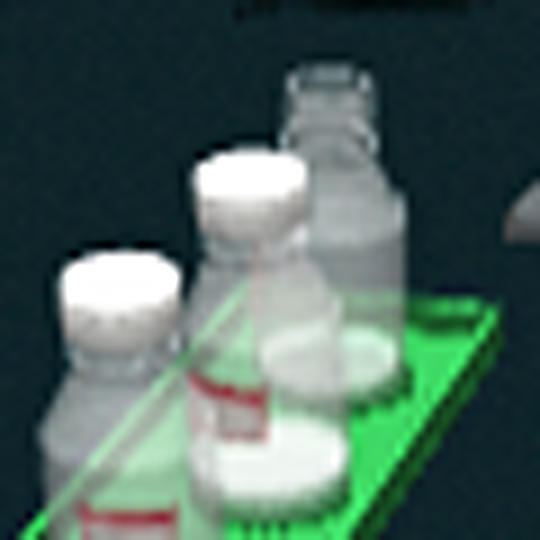

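```bash
python3 -m handwheel '[[5,-6.6,4,0,0,0,1],[10,-13.3,4,0,0,0,1],[20,-26.6,4,0,0,0,1],[20,-26.6,4,0,0,0,1],[20,-26.6,4,0,0,0,1],[30,-40,4,0,0,0,1],[30,-40,4,0,0,0,1],[30,-40,4,0,0,0,1],[30,-40,4,0,0,0,1],[39.9,-53.2,4,0,0,0,1],[39.9,-53.2,4,0,0,0,1],[39.9,-53.2,4,0,0,0,1],[39.9,-53.2,4,0,0,0,1],[39.9,-53.2,4,0,0,0,1],[39.9,-53.2,4,0,0,0,1],[39.9,-53.2,4,0,0,0,1],[39.9,-53.2,4,0,0,0,1],[39.9,-53.2,4,0,0,0,1]]'
python3 - <<'E'
from h import *
im,d=bot.read_camera("side"); cv2.imwrite("pics/side1.png",im[:,:,::-1]); s=bot.observe(); print(s["time_s"],s["ee_pos"],s["orientation"],s["gripper_width"],s["joint_pos"])
print(w2p("side",s["ee_pos"]-np.array([0,0,.025])),w2p("side",s["ee_pos"]))
cv2.imwrite("pics/side1c.png",cv2.resize(im[80:220,230:380,::-1],None,fx=4,fy=4,interpolation=cv2.INTER_CUBIC))
E
```

```text
time_s: 2.4
ee_pos: [0.5409, -0.0022, 0.2956]
orientation: [0.206, 1.562, -0.206]
force: [-0.1, -0.1, -0.5]
gripper_width: -0.0003
2.45 [ 0.54023318 -0.00083304  0.29583376] [ 0.20515188  1.56199392 -0.20501768] 0.00013910234870112404 [-6.94005425e-02  2.50608538e-01  1.49132940e+00  1.44718327e-04
  1.40058868e+00 -1.37899891e+00]
[299.7574398  124.37496613] [299.52115424 115.84779639]
```

View pics/side1.png

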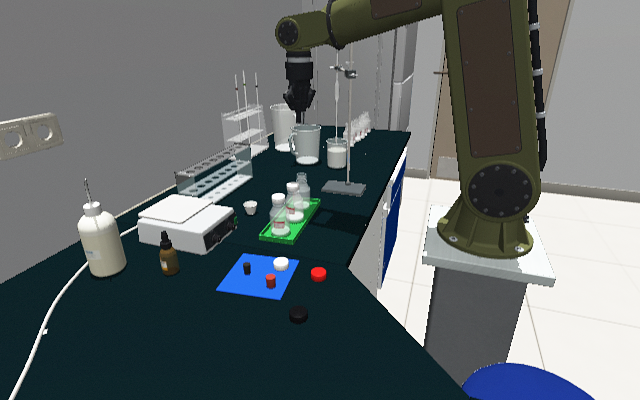

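View pics/side1c.png

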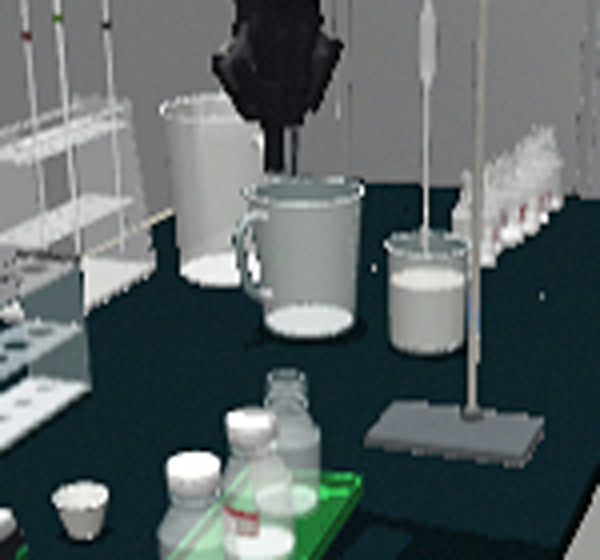

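The fingers are shut. Their tips at (300,124) match the model (TCP minus 25 mm), and the arm is clear of the stand. I descend 13 cm and hold.

```bash
python3 -m handwheel '[[0,0,-3,0,0,0,1],[0,0,-6,0,0,0,1],[0,0,-9,0,0,0,1],[0,0,-11,0,0,0,1],[0,0,-12.5,0,0,0,1],[0,0,-13,0,0,0,1],[0,0,-13,0,0,0,1],[0,0,-13,0,0,0,1]]'
python3 - <<'E'
from h import *
im,d=bot.read_camera("side"); s=bot.observe(); print(s["time_s"],s["ee_pos"],s["force"])
print(w2p("side",s["ee_pos"]-np.array([0,0,.025])),w2p("side",[.54,0,.116]))
cv2.imwrite("pics/side2c.png",cv2.resize(im[120:230,240:350,::-1],None,fx=5,fy=5,interpolation=cv2.INTER_CUBIC))
im,d=bot.read_camera("top"); print(w2p("top",s["ee_pos"]))
cv2.imwrite("pics/top2c.png",cv2.resize(im[120:260,240:440,::-1],None,fx=4,fy=4,interpolation=cv2.INTER_CUBIC))
E
```

```text
time_s: 3.12
ee_pos: [0.5404, 0.0002, 0.1673]
orientation: [0.203, 1.56, -0.203]
force: [0.5, 0.8, 0.3]
gripper_width: -0.0
3.1667 [5.40588704e-01 3.19946205e-05 1.67668303e-01] [ 0.8652     -0.58477123 -0.39390891]
[300.69021358 165.75742837] [301.0971725  173.89934591]
[335.14046266 179.07674741]
```

View pics/side2c.png

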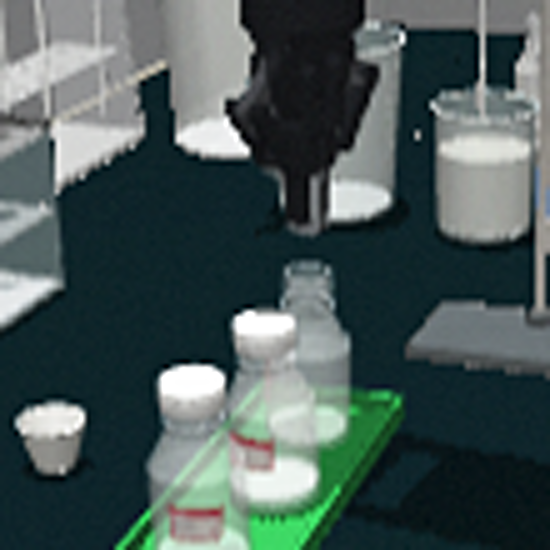

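View pics/top2c.png

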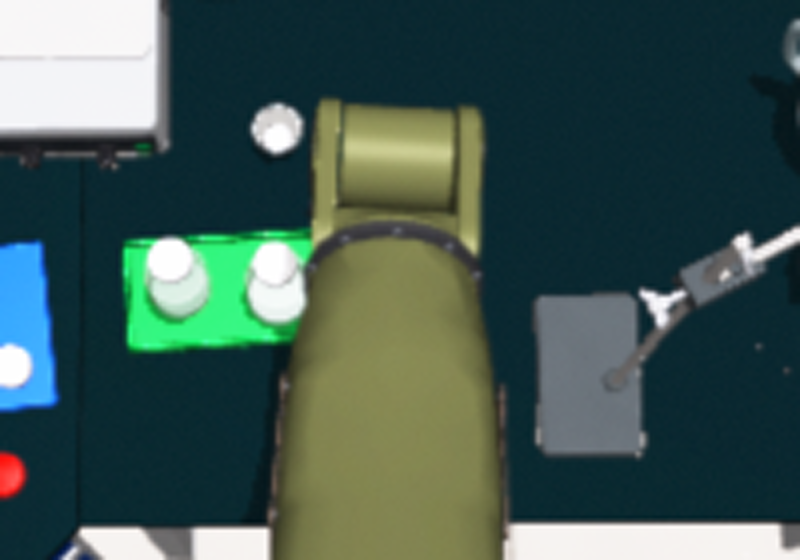

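The side view shows the tips at (301,166), directly above the bare mouth at (301,173). They are about 26 mm above it by the TCP reading and the images agree. The arm clears the stand. I hold.

```bash
python3 -m handwheel '[[0,0,-0.1,0,0,0,1],[0,0,-0.1,0,0,0,1],[0,0,-0.1,0,0,0,1],[0,0,-0.1,0,0,0,1],[0,0,-0.1,0,0,0,1],[0,0,-0.1,0,0,0,1],[0,0,-0.1,0,0,0,1],[0,0,-0.1,0,0,0,1],[0,0,-0.1,0,0,0,1],[0,0,-0.1,0,0,0,1],[0,0,-0.1,0,0,0,1],[0,0,-0.1,0,0,0,1],[0,0,-0.1,0,0,0,1],[0,0,-0.1,0,0,0,1],[0,0,-0.1,0,0,0,1],[0,0,-0.1,0,0,0,1],[0,0,-0.1,0,0,0,1],[0,0,-0.1,0,0,0,1],[0,0,-0.1,0,0,0,1],[0,0,-0.1,0,0,0,1]]'
python3 -m handwheel '[[0,0,0,0,0,0,1],[0,0,0,0,0,0,1],[0,0,0,0,0,0,1],[0,0,0,0,0,0,1],[0,0,0,0,0,0,1],[0,0,0,0,0,0,1]]'
```

```text
time_s: 4.88
ee_pos: [0.5403, -0.0005, 0.1653]
orientation: [0.204, 1.561, -0.204]
force: [-0.6, 0.5, 0.1]
gripper_width: -0.0001
time_s: 5.38
ee_pos: [0.5403, -0.0005, 0.1653]
orientation: [0.204, 1.561, -0.204]
force: [-0.5, 0.8, 0.2]
gripper_width: -0.0005
```

```bash
python3 -m handwheel '[[0,0,4,0,0,0,1],[0,0,8,0,0,0,1],[0,0,12,0,0,0,1],[0,0,13,0,0,0,1],[-0.8,3.5,13,0,0,0,1],[-1.6,7,13,0,0,0,1],[-2.4,10.5,13,0,0,0,1],[-3.2,14,13,0,0,0,1],[-4,17.5,13,0,0,0,1],[-4.8,21,13,0,0,0,1],[-5.6,24.5,13,0,0,0,1],[-6.4,28,13,0,0,0,1],[-7.2,31,13,0,0,0,1],[-7.5,32.8,13,0,0,0,1],[-7.5,32.8,13,0,0,0,1],[-7.5,32.8,13,0,0,0,1],[-7.5,32.8,13,0,0,0,1]]'
python3 -m handwheel '[[0,0,-4,0,0,0,1],[0,0,-8,0,0,0,1],[0,0,-12,0,0,0,1],[0,0,-16,0,0,0,1],[0,0,-19,0,0,0,1],[0,0,-21.5,0,0,0,1],[0,0,-22.2,0,0,0,1],[0,0,-22.2,0,0,0,1]]'
python3 - <<'E'
from h import *
im,d=bot.read_camera("side"); s=bot.observe(); print(s["time_s"],s["ee_pos"],s["force"])
print(w2p("side",s["ee_pos"]-np.array([0,0,.025])),w2p("side",[.465,.328,.02]))
cv2.imwrite("pics/side3c.png",cv2.resize(im[200:330,210:350,::-1],None,fx=4,fy=4,interpolation=cv2.INTER_CUBIC))
E
```

```text
time_s: 6.8
ee_pos: [0.4655, 0.3269, 0.2951]
orientation: [0.204, 1.561, -0.204]
force: [0.5, -0.4, 0.2]
gripper_width: -0.0002
time_s: 7.47
ee_pos: [0.4651, 0.3263, 0.072]
orientation: [0.204, 1.563, -0.207]
force: [-0.4, -0.0, 0.2]
gripper_width: 0.0001
7.5167 [0.46579975 0.32694222 0.07380339] [0.52444043 0.48571086 0.3885893 ]
[279.49810883 250.49396582] [280.22112581 261.10054742]
```

View pics/side3c.png

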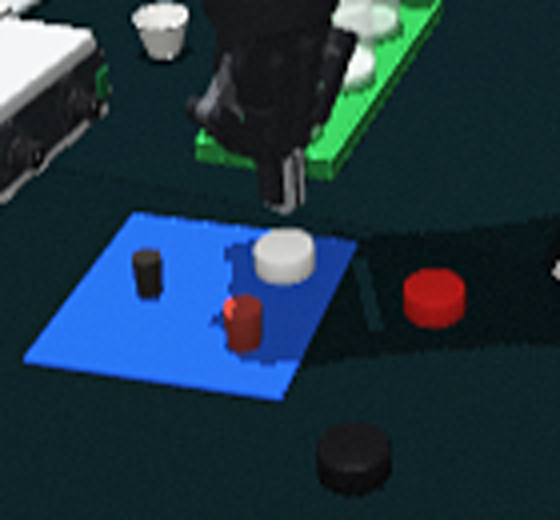

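The tips at (281,252) are right over the white cap's top at (281,261), about 26–28 mm above it. I lower by 3 mm and hold.

```bash
python3 -m handwheel '[[0,0,-0.3,0,0,0,1],[0,0,-0.3,0,0,0,1],[0,0,-0.3,0,0,0,1],[0,0,-0.3,0,0,0,1],[0,0,-0.3,0,0,0,1],[0,0,-0.3,0,0,0,1],[0,0,-0.3,0,0,0,1],[0,0,-0.3,0,0,0,1],[0,0,-0.3,0,0,0,1],[0,0,-0.3,0,0,0,1],[0,0,-0.3,0,0,0,1],[0,0,-0.3,0,0,0,1],[0,0,-0.3,0,0,0,1],[0,0,-0.3,0,0,0,1],[0,0,-0.3,0,0,0,1],[0,0,-0.3,0,0,0,1],[0,0,-0.3,0,0,0,1],[0,0,-0.3,0,0,0,1],[0,0,-0.3,0,0,0,1],[0,0,-0.3,0,0,0,1]]'
python3 -m handwheel '[[0,0,0,0,0,0,1],[0,0,0,0,0,0,1],[0,0,0,0,0,0,1],[0,0,0,0,0,0,1],[0,0,0,0,0,0,1],[0,0,0,0,0,0,1],[0,0,0,0,0,0,1],[0,0,0,0,0,0,1]]'
python3 - <<'E'
from h import *
im,d=bot.read_camera("side")
cv2.imwrite("pics/side4c.png",cv2.resize(im[150:330,210:350,::-1],None,fx=3.3,fy=3.3,interpolation=cv2.INTER_CUBIC))
E
```

```text
time_s: 9.18
ee_pos: [0.4653, 0.3275, 0.0703]
orientation: [0.204, 1.561, -0.204]
force: [-0.0, 0.2, 0.8]
gripper_width: 0.0001
time_s: 9.85
ee_pos: [0.4653, 0.3275, 0.0703]
orientation: [0.204, 1.561, -0.204]
force: [0.1, -0.8, -0.5]
gripper_width: -0.0
```

View pics/side4c.png

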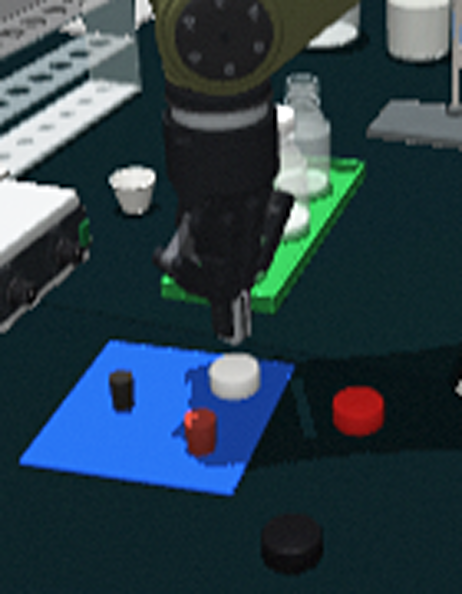

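The tips are still over the white cap (crop (233,343) above (235,365)). Nothing in view has been displaced, so I hand in the job.

```bash
python3 -c "
from rig import bot
print(bot.close_job())"
```

```text
the job is handed in; nothing more can be done
None
```

I pointed out the uncapped bottle, the one at the right-hand end of the tray, then the loose white cap on the mat. The job is handed in with the arm still pointing at the cap.

- **Bottle:** with the fingers shut and pointing down, I held the tips about 24–26 mm above the middle of its mouth (x 0.540, y 0.000) for about 2.3 s.
- **Cap:** I rose 13 cm, moved across, and held the tips about 25 mm above the cap (x 0.465, y 0.328) for over 2 s.

**Last checks:** the side view showed the tips centred over each target. Wrist force readings stayed within about 1 N, which is noise, and nothing in view had moved. The whole run took about 10 s.

**Disagreements:** the networks gave some false hits, such as calling the red stopper an open bottle and the look-alike caps a cap. I ruled these out from the pictures. The two cameras differed by up to 6 mm in y on the cap's position, so I aimed between them. The top camera could not see the fingertips under the arm at the bottle, and I took no top picture at the cap, so centring rests on the side view and the TCP reading.

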